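# Engage a film tank's agitator with the reel and park its handle

### The job

Take the agitator rod from its drip cup, put it upright through the mouth of the film developing tank and feel for the turn at which its square foot drops between the reel's jaws, fully down, without forcing it. With the rod still fully down, turn it, and the reel with it, until the tee handle lies in line with the two ribs on the tank's lid so that the cap will fit over it, then let go. Leave the beaker, bottle and film can where they stand.

Things in the scene. Friction and masses are not known exactly. Their poses are not given: they have to be found in the camera images.
- rod: Agitator: loose grey plastic rod, 136 mm tall, 60 to 130 g, standing upright in the drip cup at any yaw, underside 5 mm above the bench. Origin: centre of its underside; z up the rod, x along the tee handle. Square foot 22 x 22 mm, 0 to 34 mm up, flats parallel to x and y, lowest 3 mm chamfered by 1.5 mm; round shaft 12 mm thick, up to 110 mm; tee handle above.
- handle (a point): Middle of the rod's tee handle, 123 mm above the rod's underside, axes as the rod's. The handle is a bar 64 mm long (x), 14 mm thick (y), 26 mm high (110 to 136 mm up the rod). It looks the same after half a turn, the square foot after a quarter turn.
- tank: Film developing tank: black, round, 114 mm across its flat grey lid, fixed to the bench by a 130 mm square steel foot plate. Origin: centre of its underside on the bench, z up. Lid top 110 mm up, with a round 60 mm mouth on the axis. Two raised black ribs (22 mm long, 8 wide, 6 high) lie on the lid either side of the mouth, on a line along the tank's x axis.
- jaws (a point): Point on the tank's axis, 72 mm up, level with the tops of the reel's jaws; axes are the tank's, NOT the jaws'. The white reel in the tank turns about this axis without end; friction of 0.1 N m holds it. It carries two upright parallel jaws, 40 mm long, 7 mm thick, flats facing, 25 mm apart, centred on the axis, with end webs (tops 58 mm up) closing the slot to 28 mm.
- seat (a point): Point on the tank's axis, 46 mm up: floor between the jaws, where the rod's underside rests when fully down. A foot not square to the jaws stops on their tops, 67 to 72 mm up. Jaw angle at the start is not told: find it by touch. The foot fits with the handle 24 to 66 degrees off the ribs' line, either way; it enters within about 7 degrees of square, then turns the reel, with 7 degrees of play.
- drip_cup: A fixed white round ceramic cup, 52 mm outside, 44 mm inside, 26 mm high on a flange of 68 mm, inner floor 5 mm up; the rod stands in it. Origin: centre of its underside on the work surface.
- beaker: A bystander: loose clear plastic beaker, 68 mm across the rim, 85 mm high. Origin: centre of its underside.
- bottle: A bystander: loose amber bottle, 56 mm diameter, 120 mm high. Origin: centre of its underside.
- film_can: A bystander: loose black can, 32 mm diameter, 50 mm high. Origin: centre of its underside.
Things that resemble listed ones, but are neither listed nor needed, are in the scene too. Of the things that look like the tank, the middle-sized one is meant.

How it is judged:
By the outcome, as a careful person would: the job done as asked, in the order asked, and still so for the second after the job is handed in, with the robot touching nothing.
It also fails if it takes over 58 s, if anything falls off the work surface, if the arm or the gripper's body presses on something with over 40 N, if the wrist force passes 120 N, or if a joint passes its speed limit or range.

### The arm

A 7-joint arm with a two-finger parallel gripper is mounted at the origin on the work surface. World frame = base frame: x ahead of the robot, y to its left, z up, the work surface at z = 0. Lengths are in mm, angles in rad, forces in N, time in s.
With the tool pointing down it reaches from about 400 to 900 mm from the base axis. Payload 5.5 kg.
Tool frame: the origin (TCP) lies midway between the tips of the shut fingers; the grasp point (between the pads) lies 19 mm behind it; x points along the fingers, y is the direction in which the jaws open and shut, and the axes are right-handed (so a half turn about x gives the same grasp; the last joint's range is limited). The gripper opens to 92 mm and grips with 3 to 60 N. Pads are 19 mm wide; open, the fingers measure 130 mm over their backs; the gripper's body (75 mm by 190 mm) begins 47 mm behind the grasp point.
Start: joints at [-0.973, 0.501, -0.427, 1.55, 0.221, 1.138, -0.21], TCP at [213.539, 613.922, 226.729] pointing down, gripper open.
Joint ranges: [-2.88, 2.88], [-0.31, 2.03], [-1.54, 1.56], [0.2, 2.42], [-1.41, 4.55], [0.19, 2.02], [-2.57, 2.57]. Speed limits (rad/s): [2.57, 2.57, 3.14, 3.14, 3.14, 3.14, 3.14].

### API

Orientations are given as a unit quaternion [w, x, y, z].
In Python, from station import * gives the robot as it stands. The module is installed in compiled form; this text tells all that it offers.
- The arm moves only by the shell command python3 -m creep 'ROWS'. ROWS is JSON, a list of rows, each a list of 3 entries, a list of its own where there are three numbers: the shift along the tool's x, y, z in cm, then the turn, a rotation vector about the tool's x, y, z in degrees, then the gripper command: -1 is shut, 1 is fully open, values between are in proportion. In form: [[[tx, ty, tz], [ax, ay, az], grip], ...]. A call has 1 to 10 rows; each row is the pose to reach, as a shift and turn from the pose measured when the call began, along the tool's axes at that moment; what a row does not reach only later rows make up. A row lasts 1/8 s, in which the tool goes at most 62.5 mm and 10.7 degrees, less where a joint would pass 70% of its speed; a pose out of reach is approached as far as the arm can. A call with a gripper value outside its range is refused whole. The fingers move at their own pace and stop on an object; the grip force is fixed at half the most. Time passes only in rows, so rows that repeat a pose let the fingers close. It gives the time, the measured TCP pose, the force and the opening at its end, in the units of the state.
- observe(): the state, without advancing time (a new reading comes with each control period).
- snapshot(name): name is "scene" or "top" or "wrist"; returns the picture (384x512x3 uint8, red, green, blue); there is no depth.
- camera_params(name): a dict with "fx", "fy", "cx", "cy" (pixels), "view" (4x4, takes a point from world to camera coordinates). Camera axes: x right, y up, looking along -z (the intrinsics and any distortion apply to the point x, -y, -z); pixel columns grow to the right and rows downward; lengths in mm; the calibration is good to about 2 mm. A picture is of the moment at which its call begins: read the wrist's pose just before it. camera_params takes no time and is no camera call; for the wrist camera it gives the pose at the moment of the call.
- job_done(): hands the job in, once; it reports no verdict.
The state is a dict: "time_s": time; "q": joint angles; "qvel": joint speeds; "joint_torque": joint torques, N m; "ee_pos": TCP position; "tcp_rot": TCP orientation; "force": force on the tool from outside, world axes, zero at the start; "moment": the same for the moment, N m; "gripper_width": opening from 0.0 (shut) to 1.0 (fully open).
Only numpy, scipy, OpenCV 4.12 (cv2) and the standard library are available. Lean on these libraries where they do the work, as an engineer would, in place of code of your own. Each camera call takes 0.05 s, during which the arm holds its last target.

## Working session

There is one attempt and no reset: what is moved stays moved. The work goes in short steps, Python scripts to look and compute and a shell command to move; the robot and the scene stay as the last step left them, time stands still between calls to the robot, and variables do not carry over. Pictures are saved under pics/ and viewed, and the job is handed in when it is done.

```bash
mkdir -p pics
cat > h.py <<'E'
from station import *
import numpy as np, cv2
def save(name,fn):
    im=snapshot(name); cv2.imwrite('pics/'+fn,cv2.cvtColor(im,cv2.COLOR_RGB2BGR)); return im
E
python3 - <<'E'
from h import *
for n in("scene","top","wrist"):
    save(n,n+"1.png")
    p=camera_params(n); print(n,{k:(np.round(v,4).tolist()) for k,v in p.items()})
print(observe())
E
```

```text
scene {'fx': 392.2219, 'fy': 392.2219, 'cx': 260.0858, 'cy': 190.6608, 'view': [[0.0328, 0.9993, 0.0201, -14.791], [-0.5951, 0.0034, 0.8036, 231.5714], [0.803, -0.0383, 0.5948, -1654.3153], [0.0, 0.0, 0.0, 1.0]]}
top {'fx': 392.2294, 'fy': 392.2294, 'cx': 261.0758, 'cy': 192.0489, 'view': [[0.0957, -0.9954, -0.0044, -37.1138], [0.9713, 0.0924, 0.2192, -532.2038], [-0.2178, -0.0253, 0.9757, -962.4579], [0.0, 0.0, 0.0, 1.0]]}
wrist {'fx': 268.6932, 'fy': 268.6932, 'cx': 259.3523, 'cy': 192.1988, 'view': [[0.3295, 0.9442, -0.001, -648.7447], [-0.906, 0.3159, -0.2818, 34.4359], [-0.2658, 0.0938, 0.9595, -389.4391], [0.0, 0.0, 0.0, 1.0]]}
{'time_s': 0.15, 'q': array([-0.97283672,  0.50167319, -0.42679242,  1.55120611,  0.22082172,
        1.13830121, -0.21027977]), 'qvel': array([-2.43622754e-05, -1.66632904e-03,  8.70942591e-04, -3.20663994e-03,
       -5.06869698e-04,  2.96777724e-03,  1.45441708e-04]), 'joint_torque': array([-6.11597483e-03, -5.67093909e+01, -5.82574278e+00, -2.79451472e+01,
       -6.88471086e-02,  2.64431129e-02,  1.05317276e-04]), 'ee_pos': array([213.43085376, 613.38445588, 225.88944716]), 'tcp_rot': array([ 0.69712584,  0.11725625,  0.69732754, -0.11832514]), 'force': array([ 0.22259577, -0.13405681,  0.41780462]), 'moment': array([-0.01302555,  0.0123986 ,  0.02231978]), 'gripper_width': 0.9999314081380264}
```

View pics/scene1.png

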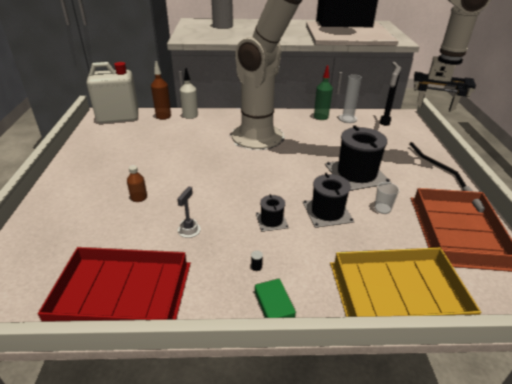

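View pics/top1.png

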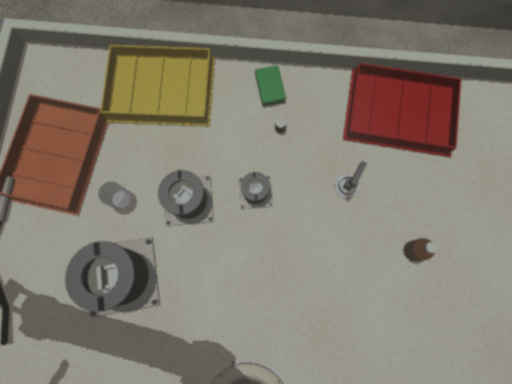

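View pics/wrist1.png

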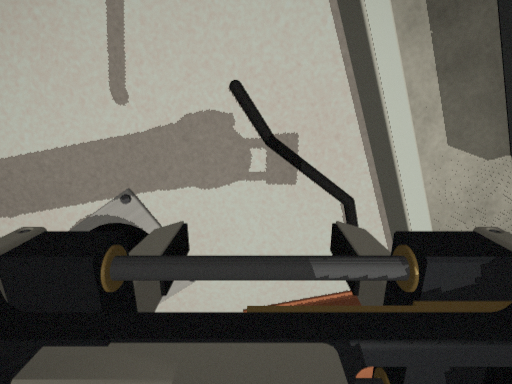

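Run:
```python
import cv2,numpy as np
t=cv2.imread('pics/top1.png');s=cv2.imread('pics/scene1.png')
R=lambda a,f:cv2.resize(a,None,fx=f,fy=f,interpolation=cv2.INTER_CUBIC)
cv2.imwrite('pics/c1.png',R(t[155:235,140:290],5))
cv2.imwrite('pics/c2.png',R(t[145:215,320:390],8))
cv2.imwrite('pics/c3.png',R(s[165:245,160:365],3.9))
```

```text
(no output)
```

View pics/c1.png

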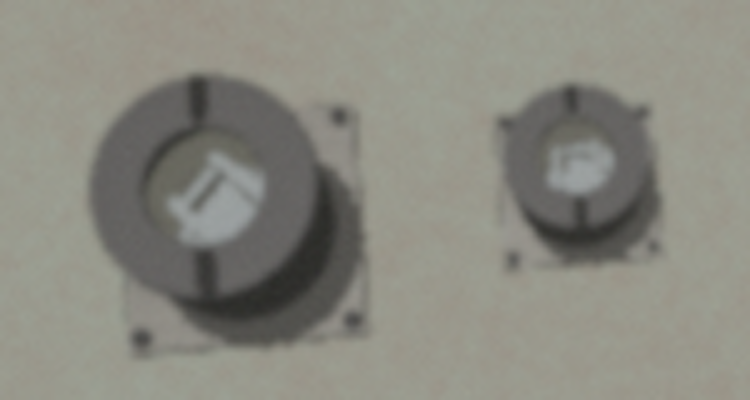

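View pics/c2.png

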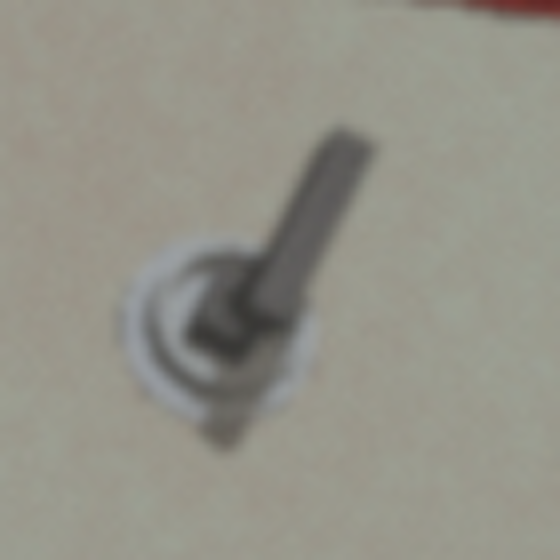

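View pics/c3.png

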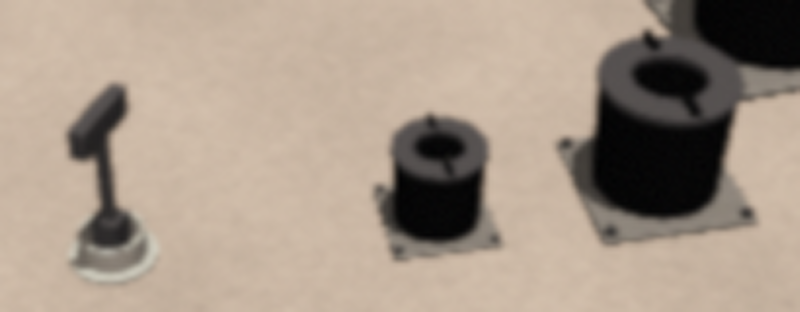

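```bash
cat >> h.py <<'E'
def ray(p,u,v):
    R=np.array(p['view']);c=-R[:3,:3].T@R[:3,3]
    d=R[:3,:3].T@np.array([(u-p['cx'])/p['fx'],-(v-p['cy'])/p['fy'],-1.]); return c,d
def onz(p,u,v,z):
    c,d=ray(p,u,v); return c+d*(z-c[2])/d[2]
def proj(p,X):
    R=np.array(p['view']);x=R[:3,:3]@np.array(X)+R[:3,3]
    return [round(p['cx']+p['fx']*x[0]/-x[2],1),round(p['cy']+p['fy']*x[1]/x[2],1)]
def tri(a,b):
    (c1,d1),(c2,d2)=a,b
    s=np.linalg.lstsq(np.c_[d1,-d2],c2-c1,rcond=None)[0]
    A,B=c1+d1*s[0],c2+d2*s[1]; return (A+B)/2,np.linalg.norm(A-B)
E
python3 - <<'E'
from h import *
T=camera_params('top');S=camera_params('scene')
f=lambda a:np.round(a,1).tolist()
# lid from top
C=lambda u,v:(u/5+140,v/5+155)
print('lid', f(onz(T,*C(205,187),110)))
print('lidedges',[f(onz(T,*C(*q),110)) for q in((90,187),(320,187),(205,72),(205,300))])
r1,r2=onz(T,*C(198,97),116),onz(T,*C(206,273),116); print('ribs',f(r1),f(r2),np.degrees(np.arctan2(*(r1-r2)[[1,0]])))
D=lambda u,v:(u/8+320,v/8+145)
a,b=onz(T,*D(357,138),141),onz(T,*D(269,310),141)
print('handle',f(a),f(b),f((a+b)/2),np.linalg.norm(a-b),np.degrees(np.arctan2(*(a-b)[[1,0]])))
print('cup rim top', f(onz(T,*D(218,325),26)))
E=lambda u,v:(u/3.9+160,v/3.9+165)
print('scene lid',f(onz(S,*E(671,80),110)))
print('scene handle',f(onz(S,*E(122,88),141)),f(onz(S,*E(76,137),141)), 'cup',f(onz(S,*E(113,250),5)))
# bystanders rough
print('beaker top',f(onz(T,122,199,0)),'bottle',f(onz(T,415,250,0)))
E
```

```text
lid [502.3, 209.4, 110.0]
lidedges [[496.9, 266.1, 110.0], [507.7, 152.8, 110.0], [560.8, 217.7, 110.0], [446.3, 201.5, 110.0]]
ribs [546.1, 217.9, 116.0] [458.6, 201.5, 116.0] 10.607678860092093
handle [612.7, -231.6, 141.0] [556.3, -207.4, 141.0] [584.5, -219.5, 141.0] 61.28178940721199 -23.24263968109039
cup rim top [580.4, -215.1, 26.0]
scene lid [512.7, 213.4, 110.0]
scene handle [563.6, -201.4, 141.0] [621.3, -227.0, 141.0] cup [587.5, -217.1, 5.0]
beaker top [490.7, 394.4, 0.0] bottle [427.8, -408.3, 0.0]
```

```bash
cat >> h.py <<'E'
from scipy.spatial.transform import Rotation as Ro
def tool():
    o=observe();q=o['tcp_rot'];return o,np.array(o['ee_pos']),Ro.from_quat([q[1],q[2],q[3],q[0]])
def go(pos,yaw):
    """tool x down, tool y at yaw deg (mod 180, nearest)"""
    o,p,R=tool();best=None
    for k in(0,180):
        a=np.radians(yaw+k);x=np.array([0,0,-1.]);y=np.array([np.cos(a),np.sin(a),0]);
        G=Ro.from_matrix(np.c_[x,y,np.cross(x,y)])
        rv=np.degrees((R.inv()*G).as_rotvec())
        print('yaw',yaw+k,'shift cm',np.round(R.inv().apply(np.array(pos)-p)/10,2),'rotvec',np.round(rv,1))
def st():
    o,p,R=tool();y=R.as_matrix()[:,1];x=R.as_matrix()[:,0]
    print('t',round(o['time_s'],2),'pos',np.round(p,1),'yawy',round(np.degrees(np.arctan2(y[1],y[0])),1),'x',np.round(x,3),'F',np.round(o['force'],1),'M',np.round(o['moment'],2),'w',round(o['gripper_width'],3),'q',np.round(o['q'],2))
E
python3 - <<'E'
from h import *
st(); go([575,-215,280],66.5)
W=camera_params('wrist');o,p,R=tool()
c,d=ray(W,W['cx'],W['cy']);print(R.inv().apply(c-p),R.inv().apply(d),onz(W,256,150,0))
E
```

```text
t 0.15 pos [213.4 613.4 225.9] yawy 70.8 x [-0.001 -0.001 -1.   ] F [ 0.2 -0.1  0.4] M [-0.01  0.01  0.02] w 1.0 q [-0.97  0.5  -0.43  1.55  0.22  1.14 -0.21]
yaw 66.5 shift cm [ -5.31 -66.37  61.36] rotvec [4.3 0.  0.1]
yaw 246.5 shift cm [ -5.31 -66.37  61.36] rotvec [-1.757e+02 -1.000e-01  0.000e+00]
[-156.82518714   -0.49529983  -76.13161299] [9.59452827e-01 2.35802921e-04 2.81869150e-01] [186.97118153 616.82693122   0.        ]
```

Run:
```python
from h import *
go([595,170,290],66.5)
```

```text
yaw 66.5 shift cm [ -6.37 -29.35  50.6 ] rotvec [4.3 0.  0.1]
yaw 246.5 shift cm [ -6.37 -29.35  50.6 ] rotvec [-1.757e+02 -1.000e-01  0.000e+00]
```

```bash
python3 -m creep '[[[-3,0,0],[0,0,0],1],[[-6.4,-29.4,50.6],[4,0,0],1],[[-6.4,-29.4,50.6],[4,0,0],1],[[-6.4,-29.4,50.6],[4,0,0],1],[[-6.4,-29.4,50.6],[4,0,0],1],[[-6.4,-29.4,50.6],[4,0,0],1],[[-6.4,-29.4,50.6],[4,0,0],1],[[-6.4,-29.4,50.6],[4,0,0],1],[[-6.4,-29.4,50.6],[4,0,0],1],[[-6.4,-29.4,50.6],[4,0,0],1]]'
python3 - <<'E'
from h import *
st();save('wrist','w2.png');
E
```

```text
time_s: 1.4
ee_pos: [580.3, 185.9, 289.0]
tcp_rot: [0.693, 0.141, 0.693, -0.142]
force: [1.1, 0.9, 0.5]
gripper_width: 0.997
t 1.4 pos [580.3 185.9 289. ] yawy 66.8 x [-0.001 -0.001 -1.   ] F [1.1 0.9 0.5] M [ 0.09 -0.08 -0.03] w 0.997 q [-0.2   0.35 -0.21  1.59  0.08  1.21  0.75]
```

Run:
```python
from h import *
st();save('wrist','w3.png');np.save('w3.npy',camera_params('wrist'),allow_pickle=True);st()
```

```text
t 1.45 pos [586.7 175.1 289.1] yawy 66.2 x [ 0.004 -0.007 -1.   ] F [ 5.1 -6.5  1.3] M [-0.46 -0.42 -0.01] w 1.004 q [-0.19  0.35 -0.19  1.59  0.08  1.21  0.75]
t 1.5 pos [584.4 177.8 288.6] yawy 66.1 x [ 0.002 -0.006 -1.   ] F [ 0.5 -1.5 -1.1] M [-0.07  0.01  0.04] w 1.0 q [-0.19  0.35 -0.2   1.59  0.08  1.21  0.75]
```

View pics/w3.png

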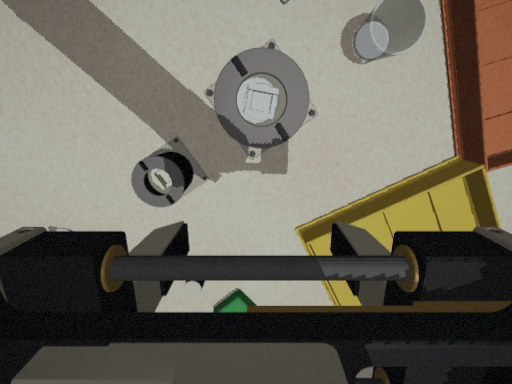

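Run:
```python
from h import *
st();p=camera_params('wrist');im=save('wrist','w4.png');np.save('w4.npy',p,allow_pickle=True);st()
a=cv2.cvtColor(im,cv2.COLOR_RGB2BGR)[35:165,190:330]
cv2.imwrite('pics/w4c.png',cv2.resize(a,None,fx=4.5,fy=4.5,interpolation=cv2.INTER_CUBIC))
```

```text
t 1.5 pos [584.4 177.8 288.6] yawy 66.1 x [ 0.002 -0.006 -1.   ] F [ 0.5 -1.5 -1.1] M [-0.07  0.01  0.04] w 1.0 q [-0.19  0.35 -0.2   1.59  0.08  1.21  0.75]
t 1.55 pos [581.7 182.3 288.3] yawy 66.3 x [-0.    -0.003 -1.   ] F [ 0.1  0.7 -0.2] M [0.02 0.02 0.03] w 0.998 q [-0.19  0.35 -0.2   1.59  0.08  1.21  0.75]
```

View pics/w4c.png

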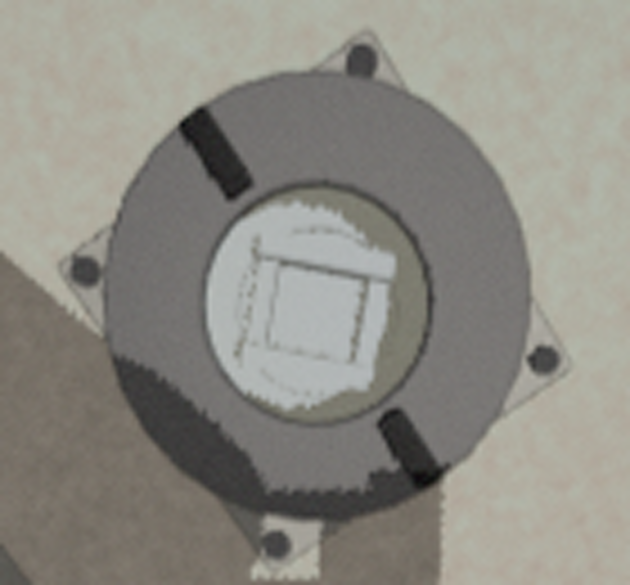

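Run:
```python
from h import *
p=np.load('w4.npy',allow_pickle=True).item()
C=lambda u,v:(u/4.5+190,v/4.5+35)
f=lambda a:np.round(a,1).tolist()
print('lid',f(onz(p,*C(318,295),110)), [f(onz(p,*C(*q),110)) for q in((105,295),(532,295),(318,70),(318,520))])
print('mouth',f(onz(p,*C(319,303),110)))
def ang(a,b,z):
    A,B=onz(p,*C(*a),z),onz(p,*C(*b),z);return np.degrees(np.arctan2(*(A-B)[[1,0]])),f(A),f(B)
print('ribs',ang((217,153),(410,448),116))
for a,b in(((260,257),(390,280)),((268,262),(370,279)),((272,350),(355,363)),((370,279),(352,362)),((278,265),(268,350))): print(ang(a,b,72),ang(a,b,46)[0])
go([684-8,-259,285],66)
```

```text
lid [502.4, 214.6, 110.0] [[479.7, 163.5, 110.0], [525.2, 265.9, 110.0], [453.7, 236.1, 110.0], [556.3, 190.7, 110.0]]
mouth [504.4, 214.0, 110.0]
ribs (np.float64(-169.35434849486793), [461.7, 205.0, 116.0], [548.0, 221.3, 116.0])
(np.float64(-123.43333599349148), [484.7, 204.1, 72.0], [505.8, 236.0, 72.0]) -123.43333599349154
(np.float64(-122.89998469032854), [486.9, 205.6, 72.0], [503.2, 230.8, 72.0]) -122.89998469032858
(np.float64(-122.51761542117045), [509.7, 196.5, 72.0], [523.0, 217.5, 72.0]) -122.51761542117045
(np.float64(143.8427197306814), [503.2, 230.8, 72.0], [522.4, 216.8, 72.0]) 143.84271973068132
(np.float64(148.4518409690443), [488.8, 207.9, 72.0], [509.2, 195.4, 72.0]) 148.45184096904433
yaw 66 shift cm [  0.48 -36.64  26.35] rotvec [0.3 0.1 0.2]
yaw 246 shift cm [  0.48 -36.64  26.35] rotvec [-1.797e+02 -3.000e-01  1.000e-01]
```

```bash
python3 -m creep '[[[0,-36.6,26.4],[0,0,0],1],[[0,-36.6,26.4],[0,0,0],1],[[0,-36.6,26.4],[0,0,0],1],[[0,-36.6,26.4],[0,0,0],1],[[0,-36.6,26.4],[0,0,0],1],[[0,-36.6,26.4],[0,0,0],1],[[0,-36.6,26.4],[0,0,0],1],[[0,-36.6,26.4],[0,0,0],1],[[0,-36.6,26.4],[0,0,0],1],[[0,-36.6,26.4],[0,0,0],1]]'
python3 - <<'E'
from h import *
st();p=camera_params('wrist');im=save('wrist','w5.png');np.save('w5.npy',p,allow_pickle=True);st()
E
```

```text
time_s: 2.8
ee_pos: [677.3, -254.9, 289.7]
tcp_rot: [0.692, 0.143, 0.692, -0.144]
force: [-0.2, -0.1, 0.4]
gripper_width: 1.003
t 2.8 pos [ 677.3 -254.9  289.7] yawy 66.6 x [-0.    -0.001 -1.   ] F [-0.2 -0.1  0.4] M [ 0.08 -0.01 -0.01] w 1.003 q [ 0.35  0.56 -0.04  1.27  0.02  1.31  1.47]
t 2.85 pos [ 677.3 -254.8  290. ] yawy 66.6 x [-0.    -0.001 -1.   ] F [0.2 0.6 0.4] M [ 0.03 -0.02  0.  ] w 1.002 q [ 0.35  0.56 -0.04  1.27  0.02  1.31  1.47]
```

View pics/w5.png

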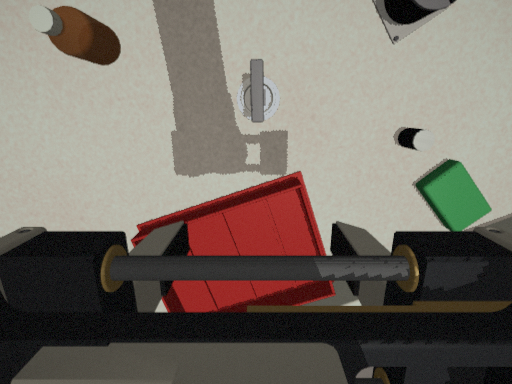

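Run:
```python
from h import *
p=np.load('w5.npy',allow_pickle=True).item()
im=cv2.imread('pics/w5.png')
a=im[45:135,215:295];cv2.imwrite('pics/w5c.png',cv2.resize(a,None,fx=6.5,fy=6.5,interpolation=cv2.INTER_CUBIC))
g=im.astype(int).mean(2);m=((g<135)&(np.abs(np.arange(512)-258)<40)[None]&(np.abs(np.arange(384)-90)<45)[:,None])
m[:, :243]=0
n,l,s,c=cv2.connectedComponentsWithStats(m.astype(np.uint8));print(s[1:],c[1:])
```

```text
[[ 243   59   30   64 1117]
 [ 265  110    1    1    1]
 [ 260  130   28    5  112]
 [ 245  134    1    1    1]
 [ 248  134    2    1    2]
 [ 258  134    1    1    1]] [[255.47627574  90.92390331]
 [265.         110.        ]
 [274.25       132.44642857]
 [245.         134.        ]
 [248.5        134.        ]
 [258.         134.        ]]
```

View pics/w5c.png

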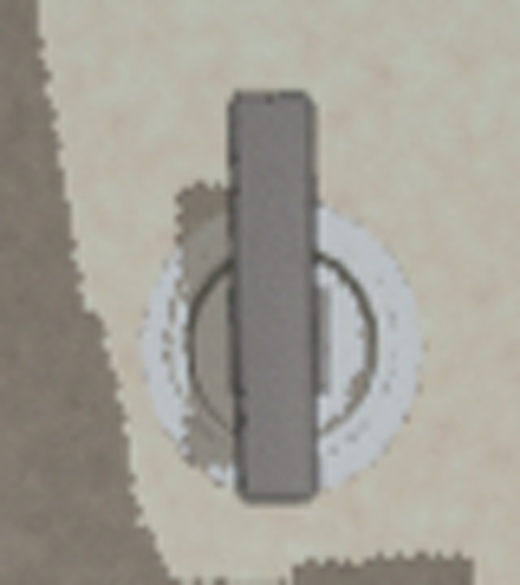

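Run:
```python
from h import *
p=np.load('w5.npy',allow_pickle=True).item()
C=lambda u,v:(u/6.5+215,v/6.5+45)
A,B=onz(p,*C(271.5,93),141),onz(p,*C(277,501),141)
h=np.degrees(np.arctan2(*(B-A)[[1,0]]));m=(A+B)/2
print(A,B,m,np.linalg.norm(A-B),h)
print('cup rim',onz(p,*C(282,345),26))
go([m[0],m[1],170],h+90);go([m[0],m[1],109],h+90)
```

```text
[ 557.04268377 -206.17824969  141.        ] [ 615.00101562 -230.54940278  141.        ] [ 586.0218497  -218.36382623  141.        ] 62.873852547320915 -22.806480152357935
cup rim [ 586.87098983 -217.85299032   26.        ]
yaw 67.19351984764207 shift cm [11.99 -0.27 -9.83] rotvec [-0.6  0.   0.1]
yaw 247.19351984764205 shift cm [11.99 -0.27 -9.83] rotvec [ 1.794e+02  1.000e-01 -0.000e+00]
yaw 67.19351984764207 shift cm [18.09 -0.26 -9.83] rotvec [-0.6  0.   0.1]
yaw 247.19351984764205 shift cm [18.09 -0.26 -9.83] rotvec [ 1.794e+02  1.000e-01 -0.000e+00]
```

```bash
python3 -m creep '[[[5,-0.3,-9.8],[-0.6,0,0],1],[[5,-0.3,-9.8],[-0.6,0,0],1],[[8,-0.3,-9.8],[-0.6,0,0],1],[[12,-0.3,-9.8],[-0.6,0,0],1],[[15,-0.3,-9.8],[-0.6,0,0],1],[[18,-0.3,-9.8],[-0.6,0,0],1],[[18,-0.3,-9.8],[-0.6,0,0],1],[[18,-0.3,-9.8],[-0.6,0,0],1],[[18,-0.3,-9.8],[-0.6,0,0],1]]'
python3 - <<'E'
from h import *
st();go([586,-218.3,109],67.2)
E
```

```text
time_s: 3.98
ee_pos: [587.5, -218.7, 111.9]
tcp_rot: [0.694, 0.139, 0.692, -0.14]
force: [-0.4, 0.0, 0.1]
gripper_width: 1.002
t 3.98 pos [ 587.5 -218.7  111.9] yawy 67.2 x [ 0.003 -0.002 -1.   ] F [-0.4  0.   0.1] M [-0.04 -0.02  0.06] w 1.002 q [ 0.35  0.55 -0.05  1.72  0.03  0.87  1.46]
yaw 67.2 shift cm [ 0.29 -0.02 -0.16] rotvec [0.  0.2 0. ]
yaw 247.2 shift cm [ 0.29 -0.02 -0.16] rotvec [-1.8e+02 -1.0e-01  3.0e-01]
```

```bash
python3 -m creep '[[[0.2,0,-0.1],[0,0.2,0],1],[[0.2,0,-0.1],[0,0.2,0],-1],[[0.2,0,-0.1],[0,0.2,0],-1],[[0.2,0,-0.1],[0,0.2,0],-1],[[0.2,0,-0.1],[0,0.2,0],-1],[[0.2,0,-0.1],[0,0.2,0],-1],[[0.2,0,-0.1],[0,0.2,0],-1],[[0.2,0,-0.1],[0,0.2,0],-1],[[0.2,0,-0.1],[0,0.2,0],-1],[[0.2,0,-0.1],[0,0.2,0],-1]]'
python3 - <<'E'
from h import *
st();save('wrist','w6.png')
E
```

```text
time_s: 5.22
ee_pos: [586.6, -218.4, 109.9]
tcp_rot: [0.693, 0.139, 0.693, -0.14]
force: [-0.8, -0.2, -0.3]
gripper_width: 0.149
t 5.22 pos [ 586.6 -218.4  109.9] yawy 67.2 x [-0.    -0.001 -1.   ] F [-0.8 -0.2 -0.3] M [ 0.   -0.03  0.  ] w 0.149 q [ 0.35  0.55 -0.05  1.72  0.03  0.87  1.46]
```

View pics/w6.png

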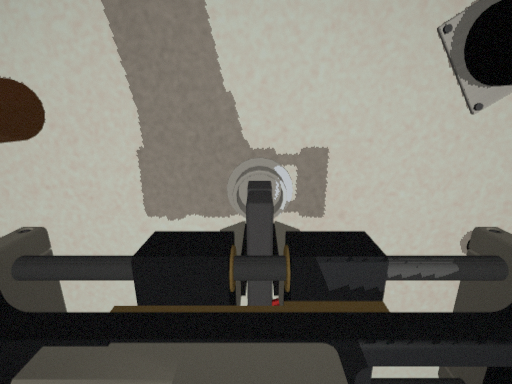

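```bash
python3 - <<'E'
from h import *
go([587,157,270],56.8)
E
python3 -m creep '[[[-4,0,0],[0,0,0],-1],[[-8,0,0],[0,0,0],-1],[[-12,0,0],[0,0,0],-1],[[-16,0,0],[0,0,0],-1],[[-16,0,0],[0,0,0],-1],[[-16,0,0],[0,0,0],-1],[[-16,0,0],[0,0,0],-1]]'
python3 - <<'E'
from h import *
st(); go([587,157,270],56.8)
E
```

```text
yaw 56.8 shift cm [-16.04  34.61 -14.5 ] rotvec [10.4  0.   0. ]
yaw 236.8 shift cm [-16.04  34.61 -14.5 ] rotvec [-1.696e+02 -1.000e-01  0.000e+00]
time_s: 6.15
ee_pos: [585.7, -217.9, 268.1]
tcp_rot: [0.692, 0.139, 0.694, -0.14]
force: [-0.2, -0.4, -1.3]
gripper_width: 0.152
t 6.15 pos [ 585.7 -217.9  268.1] yawy 67.2 x [-0.003  0.    -1.   ] F [-0.2 -0.4 -1.3] M [-0.03 -0.02  0.04] w 0.152 q [ 0.35  0.39 -0.05  1.58  0.02  1.18  1.47]
yaw 56.8 shift cm [ -0.19  34.62 -14.39] rotvec [10.4 -0.2  0.1]
yaw 236.8 shift cm [ -0.19  34.62 -14.39] rotvec [-1.696e+02 -1.000e-01 -3.000e-01]
```

```bash
python3 -m creep '[[[0,5,-2],[2,0,0],-1],[[-0.2,12,-5],[4,0,0],-1],[[-0.2,18,-7.5],[6,0,0],-1],[[-0.2,24,-10],[8,0,0],-1],[[-0.2,30,-12.5],[10.4,0,0],-1],[[-0.2,34.6,-14.4],[10.4,-0.2,0],-1],[[-0.2,34.6,-14.4],[10.4,-0.2,0],-1],[[-0.2,34.6,-14.4],[10.4,-0.2,0],-1],[[-0.2,34.6,-14.4],[10.4,-0.2,0],-1],[[-0.2,34.6,-14.4],[10.4,-0.2,0],-1]]'
python3 - <<'E'
from h import *
st();p=camera_params('wrist');im=save('wrist','w7.png');np.save('w7.npy',p,allow_pickle=True);st()
a=cv2.cvtColor(im,cv2.COLOR_RGB2BGR)[20:180,170:350]
cv2.imwrite('pics/w7c.png',cv2.resize(a,None,fx=3.75,fy=3.75,interpolation=cv2.INTER_CUBIC))
E
```

```text
time_s: 7.4
ee_pos: [587.2, 154.5, 269.9]
tcp_rot: [0.677, 0.202, 0.677, -0.204]
force: [-0.4, -0.1, -0.4]
gripper_width: 0.153
t 7.4 pos [587.2 154.5 269.9] yawy 56.6 x [-0.    -0.002 -1.   ] F [-0.4 -0.1 -0.4] M [ 0.03  0.   -0.  ] w 0.153 q [-0.17  0.36 -0.18  1.62  0.07  1.17  0.63]
t 7.45 pos [587.2 154.9 270.1] yawy 56.7 x [-0.    -0.002 -1.   ] F [ 0.1  0.4 -1.6] M [-0.   -0.    0.06] w 0.153 q [-0.17  0.36 -0.18  1.62  0.07  1.17  0.63]
```

View pics/w7.png

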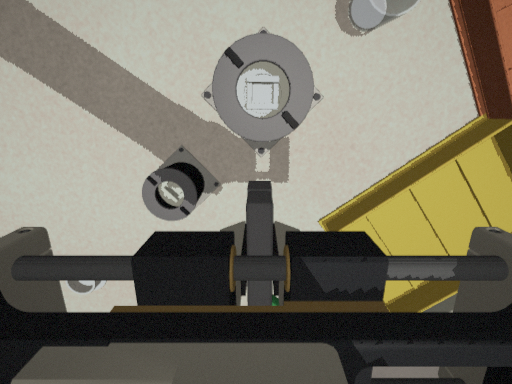

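View pics/w7c.png

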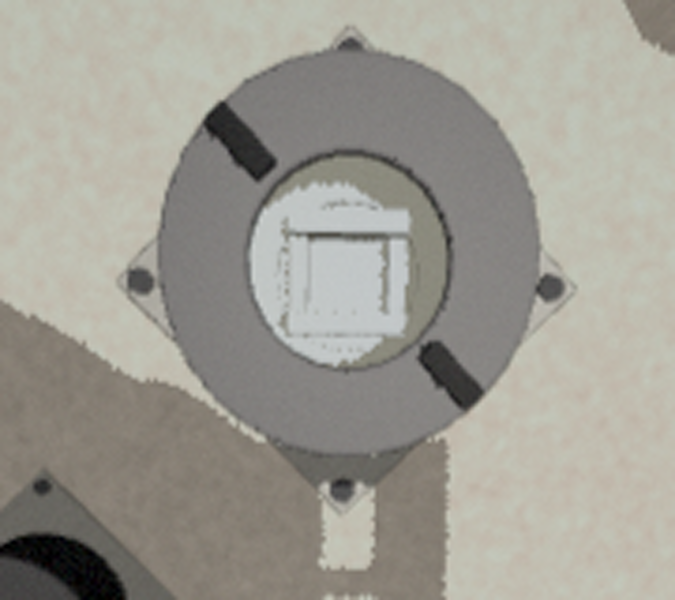

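Run:
```python
from h import *
p=np.load('w7.npy',allow_pickle=True).item()
C=lambda u,v:(u/3.75+170,v/3.75+20)
f=lambda a:np.round(a,1).tolist()
def circ(pts,z):
    P=np.array([onz(p,*C(*q),z)[:2] for q in pts]);A=np.c_[2*P,np.ones(len(P))]
    s=np.linalg.lstsq(A,(P**2).sum(1),rcond=None)[0];return f(s[:2]),np.sqrt(s[2]+s[:2]@s[:2])
print('lid',circ([(159,252),(541,258),(350,48),(345,457),(216,110),(480,107),(482,397)],110))
print('mouth',circ([(249,258),(450,258),(348,150),(350,369)],110))
def ang(a,b,z):
    A,B=onz(p,*C(*a),z),onz(p,*C(*b),z);return np.degrees(np.arctan2(*(B-A)[[1,0]])),f(A),f(B),f((A+B)/2)
print('ribs',ang((241,142),(451,374),116))
for a,b in(((288,232),(410,237)),((285,335),(405,333)),((309,238),(307,330)),((384,238),(384,315))):print(ang(a,b,72))
# jaw slot centre: box  at 46..72
print(f(onz(p,*C(350,284),46)),f(onz(p,*C(350,284),58)),f(onz(p,*C(350,284),72)))
go([504,212,250],56.8)
```

```text
lid ([505.5, 212.6], np.float64(56.03919894318368))
mouth ([505.3, 212.8], np.float64(29.91423253960434))
ribs (np.float64(10.695230881254362), [462.3, 204.5, 116.0], [548.3, 220.7, 116.0], [505.3, 212.6, 116.0])
(np.float64(54.38498179671447), [484.1, 203.1, 72.0], [507.4, 235.6, 72.0], [495.7, 219.4, 72.0])
(np.float64(57.48921505874941), [510.2, 184.2, 72.0], [531.9, 218.2, 72.0], [521.0, 201.2, 72.0])
(np.float64(-35.17765522819192), [489.4, 207.8, 72.0], [512.9, 191.3, 72.0], [501.2, 199.6, 72.0])
(np.float64(-32.63558371980578), [503.0, 228.4, 72.0], [523.2, 215.4, 72.0], [513.1, 221.9, 72.0])
[507.6, 212.4, 46.0] [508.1, 211.9, 58.0] [508.7, 211.3, 72.0]
yaw 56.8 shift cm [  2.     0.2  -10.09] rotvec [-0.1  0.1  0.1]
yaw 236.8 shift cm [  2.     0.2  -10.09] rotvec [ 1.799e+02  2.000e-01 -1.000e-01]
```

```bash
python3 - <<'E'
from h import *
go([505.9,212.7,235],56.5)
E
python3 -m creep '[[[0,0.1,-4],[0,0,0],-1],[[0,0.1,-9],[0,0,0],-1],[[0,0.1,-9.9],[0,0,0],-1],[[1,0.1,-9.9],[0,0,0],-1],[[2,0.1,-9.9],[0,0,0],-1],[[3.5,0.1,-9.9],[0,0,0],-1],[[3.5,0.1,-9.9],[0,0,0],-1],[[3.5,0.1,-9.9],[0,0,0],-1]]'
python3 - <<'E'
from h import *
st(); go([505.9,212.7,180],56.5);save('scene','s8.png')
E
```

```text
yaw 56.5 shift cm [ 3.5   0.37 -9.97] rotvec [0.2 0.1 0.1]
yaw 236.5 shift cm [ 3.5   0.37 -9.97] rotvec [-1.798e+02 -2.000e-01  1.000e-01]
time_s: 8.45
ee_pos: [505.2, 209.9, 234.7]
tcp_rot: [0.677, 0.202, 0.677, -0.204]
force: [0.1, 0.3, -1.0]
gripper_width: 0.152
t 8.45 pos [505.2 209.9 234.7] yawy 56.6 x [-0.001 -0.002 -1.   ] F [ 0.1  0.3 -1. ] M [-0.01  0.02 -0.02] w 0.152 q [-0.26  0.29 -0.22  1.81  0.07  1.06  0.48]
yaw 56.5 shift cm [ 5.47  0.28 -0.1 ] rotvec [0.1 0.  0.1]
yaw 236.5 shift cm [ 5.47  0.28 -0.1 ] rotvec [-1.799e+02 -2.000e-01  1.000e-01]
```

```bash
python3 -m creep '[[[0,0.28,-0.1],[0,0,0],-1],[[0.5,0.28,-0.1],[0,0,0],-1],[[2,0.28,-0.1],[0,0,0],-1],[[3.5,0.28,-0.1],[0,0,0],-1],[[5,0.28,-0.1],[0,0,0],-1],[[5.2,0.28,-0.1],[0,0,0],-1],[[5.2,0.28,-0.1],[0,0,0],-1],[[5.2,0.28,-0.1],[0,0,0],-1]]'
python3 - <<'E'
from h import *
st(); go([505.9,212.7,151],56.5);save('scene','s9.png')
E
cd pics; python3 -c "
import cv2;a=cv2.imread('s9.png')[120:240,260:440];cv2.imwrite('s9c.png',cv2.resize(a,None,fx=4,fy=4,interpolation=2))"
```

```text
time_s: 9.5
ee_pos: [506.6, 213.1, 183.6]
tcp_rot: [0.678, 0.203, 0.677, -0.203]
force: [0.1, 0.0, -0.5]
gripper_width: 0.153
t 9.5 pos [506.6 213.1 183.6] yawy 56.6 x [ 0.001 -0.001 -1.   ] F [ 0.1  0.  -0.5] M [ 0.02  0.05 -0.05] w 0.153 q [-0.27  0.35 -0.22  1.85  0.09  0.95  0.46]
yaw 56.5 shift cm [ 3.26 -0.07 -0.04] rotvec [0.1 0.1 0. ]
yaw 236.5 shift cm [ 3.26 -0.07 -0.04] rotvec [-1.799e+02 -1.000e-01  1.000e-01]
```

View pics/s9c.png

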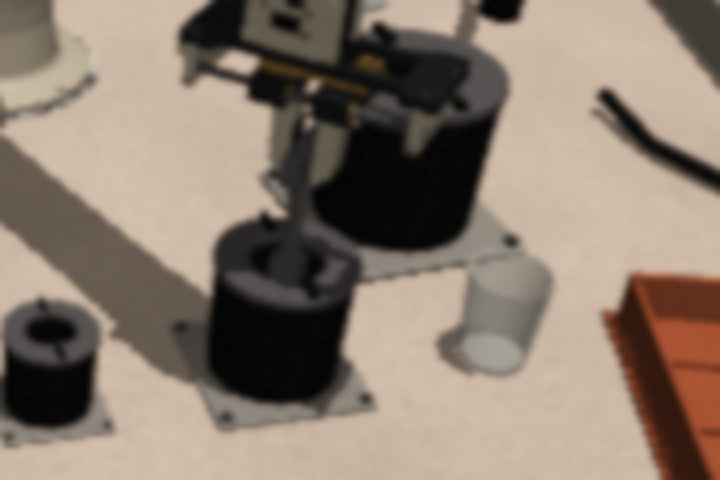

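```bash
python3 -m creep '[[[0.4,-0.04,-0.03],[0,0,0],-1],[[0.7,-0.04,-0.03],[0,0,0],-1],[[0.9,-0.04,-0.03],[0,0,0],-1],[[1.1,-0.04,-0.03],[0,0,0],-1],[[1.1,-0.04,-0.03],[0,0,0],-1]]'
python3 - <<'E'
from h import *
st()
E
```

```text
time_s: 10.18
ee_pos: [505.9, 212.8, 172.4]
tcp_rot: [0.678, 0.202, 0.677, -0.203]
force: [0.3, -0.4, 0.1]
gripper_width: 0.152
t 10.18 pos [505.9 212.8 172.4] yawy 56.6 x [ 0.001 -0.002 -1.   ] F [ 0.3 -0.4  0.1] M [ 0.01  0.05 -0.04] w 0.152 q [-0.27  0.36 -0.22  1.86  0.1   0.93  0.46]
```

```bash
python3 -m creep '[[[0.2,0,0],[0,0,0],-1],[[0.3,0,0],[0,0,0],-1],[[0.5,0,0],[0,0,0],-1],[[0.6,0,0],[0,0,0],-1],[[0.6,0,0],[0,0,0],-1]]'
python3 - <<'E'
from h import *
st()
E
```

```text
time_s: 10.8
ee_pos: [505.9, 212.8, 166.3]
tcp_rot: [0.678, 0.202, 0.677, -0.203]
force: [0.2, -0.5, -0.0]
gripper_width: 0.15
t 10.8 pos [505.9 212.8 166.3] yawy 56.6 x [ 0.001 -0.002 -1.   ] F [ 0.2 -0.5 -0. ] M [-0.03  0.02 -0.03] w 0.15 q [-0.27  0.37 -0.21  1.87  0.1   0.91  0.45]
```

```bash
python3 -m creep '[[[0.2,0,0],[0,0,0],-1],[[0.4,0,0],[0,0,0],-1],[[0.6,0,0],[0,0,0],-1],[[0.8,0,0],[0,0,0],-1],[[0.8,0,0],[0,0,0],-1]]'
python3 - <<'E'
from h import *
st()
E
```

```text
time_s: 11.42
ee_pos: [505.7, 212.7, 158.1]
tcp_rot: [0.678, 0.202, 0.677, -0.204]
force: [-0.5, -1.5, -0.5]
gripper_width: 0.153
t 11.43 pos [505.7 212.7 158.1] yawy 56.6 x [ 0.    -0.002 -1.   ] F [-0.5 -1.5 -0.5] M [-0.07 -0.01  0.04] w 0.153 q [-0.27  0.38 -0.21  1.88  0.1   0.9   0.45]
```

```bash
python3 -m creep '[[[0.2,0,0],[0,0,0],-1],[[0.4,0,0],[0,0,0],-1],[[0.5,0,0],[0,0,0],-1],[[0.6,0,0],[0,0,0],-1],[[0.6,0,0],[0,0,0],-1]]'
python3 - <<'E'
from h import *
st()
E
```

```text
time_s: 12.05
ee_pos: [505.7, 212.7, 152.0]
tcp_rot: [0.678, 0.202, 0.677, -0.204]
force: [-1.0, 0.4, -0.9]
gripper_width: 0.148
t 12.05 pos [505.7 212.7 152. ] yawy 56.6 x [-0.    -0.002 -1.   ] F [-1.   0.4 -0.9] M [0.01 0.01 0.01] w 0.148 q [-0.28  0.39 -0.21  1.88  0.1   0.89  0.45]
```

Now the last millimetre or two, feeling for the floor.

```bash
python3 -m creep '[[[0.1,0,0],[0,0,0],-1],[[0.15,0,0],[0,0,0],-1],[[0.15,0,0],[0,0,0],-1]]'; python3 -c "
from h import *
st()"; python3 -m creep '[[[0.05,0,0],[0,0,0],-1],[[0.1,0,0],[0,0,0],-1],[[0.1,0,0],[0,0,0],-1]]'; python3 -c "
from h import *
st()"
```

```text
time_s: 12.42
ee_pos: [505.8, 212.7, 150.8]
tcp_rot: [0.678, 0.202, 0.677, -0.204]
force: [-0.8, -0.1, 2.0]
gripper_width: 0.152
t 12.43 pos [505.8 212.7 150.8] yawy 56.6 x [ 0.    -0.002 -1.   ] F [-0.8 -0.1  2. ] M [-0.12  0.13 -0.03] w 0.152 q [-0.28  0.39 -0.21  1.88  0.11  0.88  0.45]
time_s: 12.8
ee_pos: [506.0, 212.8, 150.7]
tcp_rot: [0.678, 0.202, 0.677, -0.203]
force: [-2.5, -1.2, 7.2]
gripper_width: 0.149
t 12.8 pos [506.  212.8 150.7] yawy 56.6 x [ 0.001 -0.002 -1.   ] F [-2.5 -1.2  7.2] M [-0.31  0.63  0.02] w 0.149 q [-0.28  0.39 -0.21  1.88  0.11  0.88  0.45]
```

```bash
python3 -m creep '[[[0,0,0],[-4,0,0],-1],[[0,0,0],[-9,0,0],-1],[[0,0,0],[-14,0,0],-1],[[0,0,0],[-19,0,0],-1],[[0,0,0],[-24,0,0],-1],[[0,0,0],[-24,0,0],-1]]'; python3 -c "
from h import *
st();go([505.7,212.7,150.7],100.7)"
```

```text
time_s: 13.55
ee_pos: [506.0, 213.2, 150.8]
tcp_rot: [0.705, 0.058, 0.704, -0.058]
force: [-0.6, -0.1, 2.8]
gripper_width: 0.149
t 13.55 pos [506.  213.2 150.8] yawy 80.6 x [ 0.001 -0.001 -1.   ] F [-0.6 -0.1  2.8] M [ 0.32  0.26 -0.01] w 0.149 q [-0.21  0.4  -0.3   1.88  0.15  0.89  0.83]
yaw 100.7 shift cm [ 0.01 -0.05 -0.02] rotvec [-20.1   0.    0.1]
yaw 280.7 shift cm [ 0.01 -0.05 -0.02] rotvec [ 1.599e+02  1.000e-01 -1.000e-01]
```

```bash
python3 -m creep '[[[0.05,0,0],[-5,0,0],-1],[[0.05,0,0],[-10,0,0],-1],[[0.05,0,0],[-15,0,0],-1],[[0.05,0,0],[-20,0,0],-1]]'; python3 -c "
from h import *
st()"; python3 -m creep '[[[0.05,0,0],[-2,0,0],-1],[[0.05,0,0],[-2,0,0],-1],[[0.05,0,0],[-2,0,0],-1]]';python3 -c "
from h import *
st()"
```

```text
time_s: 14.05
ee_pos: [505.9, 213.6, 150.7]
tcp_rot: [0.704, -0.066, 0.704, 0.065]
force: [-2.0, 1.0, 4.4]
gripper_width: 0.147
t 14.05 pos [505.9 213.6 150.7] yawy 100.6 x [ 0.001 -0.001 -1.   ] F [-2.   1.   4.4] M [ 0.18  0.64 -0.09] w 0.147 q [-0.15  0.4  -0.37  1.88  0.19  0.89  1.15]
time_s: 14.42
ee_pos: [505.9, 213.8, 150.7]
tcp_rot: [0.703, -0.077, 0.703, 0.077]
force: [-2.5, -0.2, 5.3]
gripper_width: 0.149
t 14.43 pos [505.9 213.8 150.7] yawy 102.5 x [ 0.001 -0.001 -1.   ] F [-2.5 -0.2  5.3] M [ 0.04  0.6  -0.04] w 0.149 q [-0.14  0.41 -0.38  1.88  0.19  0.89  1.18]
```

```bash
python3 -m creep '[[[0,-0.08,0],[1.8,0,0],-1],[[0,-0.08,0],[1.8,0,0],-1],[[0,-0.08,0],[1.8,0,0],-1]]';python3 -c "
from h import *
st();save('wrist','w10.png')"
```

```text
time_s: 14.8
ee_pos: [506.0, 213.2, 150.8]
tcp_rot: [0.704, -0.066, 0.704, 0.066]
force: [-1.9, 0.2, 2.9]
gripper_width: 0.152
t 14.8 pos [506.  213.2 150.8] yawy 100.7 x [ 0.001 -0.    -1.   ] F [-1.9  0.2  2.9] M [0.26 0.37 0.02] w 0.152 q [-0.15  0.4  -0.37  1.88  0.19  0.89  1.15]
```

View pics/w10.png

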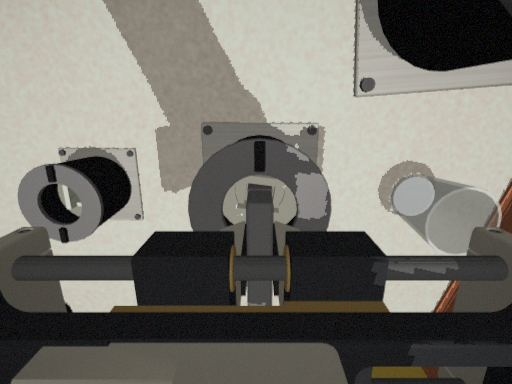

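```bash
python3 -m creep '[[[0,0,0],[0,0,0],1],[[0,0,0],[0,0,0],1],[[0,0,0],[0,0,0],1],[[0,0,0],[0,0,0],1],[[0,0,0],[0,0,0],1],[[0,0,0],[0,0,0],1],[[0,0,0],[0,0,0],1]]';python3 -c "
from h import *
st()"
```

```text
time_s: 15.72
ee_pos: [506.0, 213.1, 150.8]
tcp_rot: [0.704, -0.066, 0.704, 0.066]
force: [-0.6, -0.8, 0.0]
gripper_width: 0.862
t 15.72 pos [506.  213.1 150.8] yawy 100.7 x [ 0.001 -0.    -1.   ] F [-0.6 -0.8  0. ] M [0.06 0.01 0.03] w 0.862 q [-0.15  0.4  -0.37  1.88  0.19  0.89  1.15]
```

```bash
python3 -m creep '[[[-2,0,0],[0,0,0],1],[[-5,0,0],[0,0,0],1],[[-10,0,0],[0,0,0],1],[[-15,0,0],[0,0,0],1],[[-15,0,2],[0,0,0],1],[[-15,0,8],[0,0,0],1],[[-15,0,10],[0,0,0],1],[[-15,0,10],[0,0,0],1],[[-15,0,10],[0,0,0],1],[[-15,0,10],[0,0,0],1]]';python3 - <<'E'
from h import *
st();p=camera_params('wrist');im=save('wrist','w11.png');np.save('w11.npy',p,allow_pickle=True);save('scene','s11.png')
a=cv2.cvtColor(im,cv2.COLOR_RGB2BGR)[20:180,170:350]
cv2.imwrite('pics/w11c.png',cv2.resize(a,None,fx=3.75,fy=3.75,interpolation=cv2.INTER_CUBIC))
E
```

```text
time_s: 16.98
ee_pos: [603.2, 232.0, 301.2]
tcp_rot: [0.704, -0.067, 0.704, 0.066]
force: [-0.1, 0.5, -0.3]
gripper_width: 1.002
t 16.98 pos [603.2 232.  301.2] yawy 100.8 x [ 0.001 -0.001 -1.   ] F [-0.1  0.5 -0.3] M [ 0.03  0.03 -0.02] w 1.002 q [-0.14  0.43 -0.38  1.47  0.16  1.27  1.23]
```

View pics/w11c.png

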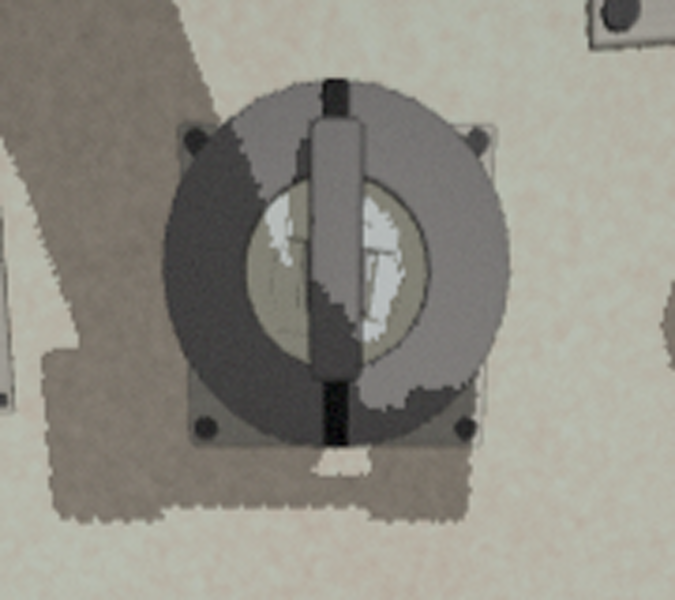

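View pics/s11.png

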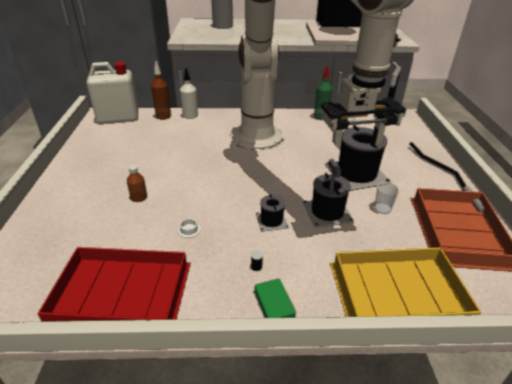

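Run:
```python
from h import *
p=np.load('w11.npy',allow_pickle=True).item()
C=lambda u,v:(u/3.75+170,v/3.75+20)
def ang(a,b,z):
    A,B=onz(p,*C(*a),z),onz(p,*C(*b),z);return np.degrees(np.arctan2(*(B-A)[[1,0]])),np.linalg.norm(B-A),((A+B)/2).round(1)
print(ang((337,119),(335.5,380),182),ang((336,97),(336,414),116))
a,b=cv2.imread('pics/scene1.png'),cv2.imread('pics/s11.png')
for n,(u,v) in dict(bottle=(136,185),beaker=(385,198),can=(257,261)).items():
    print(n,np.abs(a[v-22:v+22,u-16:u+16].astype(int)-b[v-22:v+22,u-16:u+16]).mean())
st()
```

```text
(np.float64(10.36582550599257), np.float64(62.466797060227606), array([505.3, 213.2, 182. ])) (np.float64(10.71427120896567), np.float64(94.3617284434665), array([502.2, 212.6, 116. ]))
bottle 3.5
beaker 3.9204545454545454
can 4.140625
t 17.07 pos [603.5 231.8 301.4] yawy 100.7 x [ 0.002 -0.001 -1.   ] F [-0.1  0.3 -0.6] M [ 0.05  0.06 -0.02] w 1.002 q [-0.14  0.43 -0.38  1.47  0.16  1.27  1.23]
```

```bash
python3 -c "
from h import *
print(job_done());st()"
```

```text
the job is handed in; nothing more can be done
None
the job is handed in; nothing more can be done
```

The rod is standing fully down in the middle-sized tank's reel, with its handle in line with the ribs, and the job is handed in. It was finished at about 17 s of the 58 s allowed.

- **Finding the turn:** I estimated the jaw angle from the wrist camera and turned the handle to about 44° off the ribs. I then lowered it in small steps, reading the force each time. It entered at the first angle tried with no force on the jaw tops, so no turning search was needed.
- **Seating:** The floor stopped the rod with about 7 N at the height expected for fully down. It stayed at that height, to 0.1 mm, through the turn and the letting go.
- **Turning:** I turned the rod about 44° toward the ribs. It briefly went 1.8° too far and I turned it back, within the 7° play.
- **Last checks:**
  - The last wrist picture puts the handle at 10.4° and the ribs at 10.7°, so they agree to about 0.3°.
  - In the scene camera, the beaker, bottle and film can look unchanged.
  - The gripper is open and about 100 mm clear of everything.
- **Readings that disagreed:**
  - My tank-centre estimates from the different views differed by 3 to 10 mm. I used the settled wrist view.
  - The turning moment read 0.09 N m at most, close to the reel's 0.1 N m but near the sensor noise. I did not measure the reel's own turn separately. With the rod at full depth, its foot has to carry the reel with it.

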